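# Draw the tray stack out with the brush handle

### The job

The nested blue trays are pushed in under the riser shelf. Take the pastry brush from its rack, put the end of its handle down through the eye of the trays' steel pull link, and with the handle in the eye draw the stack gently straight out until it stands halfway out from under the front edge of the shelf; never touch the trays or the link with the gripper or press hard on them. Then hang the brush back in the rack slot as it was, let go, and leave everything else where it stands.

Things in the scene. Friction and masses are not known exactly. Their poses are not given: they have to be found in the camera images.
- trays: Stack of three nested blue plastic trays, one loose rigid piece about 0.5 kg, 204 mm long (its x), 154 wide (y), 65 tall. Origin: on the counter under the middle of its front (-x, robot side) edge. It stands under the riser between the side panels (3 to 4 mm play each side, 6 mm headroom). A lug projects 35 mm from its front, 16 to 22 mm above the counter, and carries the steel pull link below it.
- pivot (a point): Rivet on which the pull link swivels: 18 mm ahead (-x) of the trays' origin, 11.5 mm above the counter; axes as the trays'. The link is a flat steel strip 34 mm wide, underside 8 mm and top 15 mm above the counter. It points away from the trays (-x) and swings level left or right up to a stop at 0.45 rad either side; it turns easily and stays where left.
- link_ahead (a point): Point fixed to the trays, 75 mm ahead (-x) of the pivot: the eye's centre would be here if the link pointed straight ahead. THE LINK'S ANGLE IS NOT MEASURED: find it by touch or sight. The eye is a round through hole 16 mm across, centred 75 mm from the pivot along the strip and 18 mm from the strip's square free end.
- riser: Fixed wooden riser shelf: a board 240 mm deep (x), 186 mm wide (y), 14 mm thick, its top 85 mm above the counter, on two side panels 12 mm thick; open in front and behind; a glass jar and a small bowl, up to 80 mm tall, stand fixed on its rear. Origin: on the counter under its centre; x points from its front (robot side) to its back.
- riser_front (a point): Point on the counter under the middle of the riser shelf's front edge, axes as the riser's; the trays are pulled out along its -x. The stack is halfway out when the trays' middle is here, that is when the trays' origin is at x = -102 mm in this frame.
- brush: Pastry brush hanging head up in the rack. From below: hard round wooden handle 12 mm thick, 95 mm long (end tapered to 7 mm over the last 5 mm); hard white flat ferrule block 40 mm tall, 36 mm wide (its y), 18 mm thick (its x); dark bristles 22 mm tall. 157 mm in all, 80 g. Origin: the handle's lower end; z along the handle towards the bristles.
- handle_end (a point): The lower end of the brush handle (the brush's origin).
- ferrule (a point): Where to grip the brush: in the ferrule block, 121 mm above the handle's end; the 18 mm thickness lies along its x. Gripping here keeps the fingertips about 7 mm clear of the rack.
- rack: Fixed brush rack: wooden foot and back, level steel plate on top 90 mm wide, 100 mm deep, its top 115 mm above the counter. A slot 20 mm wide runs along the plate's middle (the rack's x) from its open front (x = -43 mm) to x = +33 mm. The handle hangs in it, the ferrule's lower face on the plate, its 36 mm width across the slot. Origin: on the counter.
- rack_slot (a point): Middle of the rack's slot, level with the plate's top, axes as the rack's. The hanging brush's origin is 95 mm below this level.
- canister: Plain steel storage canister, upright can 90 mm across, 130 mm tall. Origin: centre of its underside.
- spoon_rest: Round white ceramic spoon rest (shallow dish), 104 mm across, 18 mm tall. Origin: centre of its underside.
- fork: Steel fork lying flat, about 185 mm long, 24 mm wide, 4 mm thick; tines towards its +x. Origin: on its underside, 95 mm from the handle's end.
- salt_mill: Wooden mill, 54 mm across, 92 mm tall, standing. Origin: centre of its underside.
- pepper_mill: A second wooden mill of the same size, standing. Origin: centre of its underside.
Things that resemble listed ones, but are neither listed nor needed, are in the scene too. What is shaped like the brush but green is not meant. Leave any orange look-alike of the rack alone.

How it is judged:
By the outcome, as a careful person would: the job done as asked, in the order asked, and still so for the second after the job is handed in, with the robot touching nothing.
It also fails if it takes over 66 s, if anything falls off the work surface, if the arm or the gripper's body presses on something with over 40 N, if the wrist force passes 120 N, or if a joint passes its speed limit or range.

### The arm

A 6-joint arm with a two-finger parallel gripper is mounted at the origin on the work surface. World frame = base frame: x ahead of the robot, y to its left, z up, the work surface at z = 0. Lengths are in m, angles in rad, forces in N, time in s.
With the tool pointing down it reaches from about 0.325 to 0.875 m from the base axis. Payload 4.4 kg.
Tool frame: the origin (TCP) lies at the very end of the fingers, on their centre line; the grasp point (between the pads) lies 19 mm behind it; z points along the fingers, y is the line along which they close (so a half turn about z gives the same grasp; the last joint's range is limited). The gripper opens to 85 mm and grips with 20 to 120 N. Pads are 22 mm wide; open, the fingers measure 114 mm over their backs; the gripper's body (76 mm by 85 mm) begins 54 mm behind the grasp point. The pads swing forward as they close: fully open they stand 13 mm farther back than shut.
Start: joints at [-1.254, 0.207, 1.542, -0, 1.393, -0.15], TCP at [0.259, -0.513, 0.231] pointing down, gripper open.
Joint ranges: [-2.73, 2.73], [-0.86, 2.22], [0.23, 2.46], [-1.11, 4.25], [0.08, 2.63], [-2.82, 2.82]. Speed limits (rad/s): [2.79, 2.79, 3.14, 3.14, 3.14, 3.14].

### API

Orientations are given as a unit quaternion [x, y, z, w].
In Python, from rig import env gives the robot as it stands. The module is installed in compiled form; this text tells all that it offers.
- The arm moves only by the shell command python3 -m pendant 'ROWS'. ROWS is JSON, a list of rows, each a list of 3 entries, a list of its own where there are three numbers: the finger opening in cm, from 0 to 8.54, then the shift along the tool's x, y, z in cm, then the turn about the tool's z in degrees. In form: [[grip, [x, y, z], twist], ...]. A call has 1 to 8 rows; each row is the pose to reach, as a shift and turn from the pose commanded when the call began, along the tool's axes at that moment; what a row does not reach only later rows make up. A row lasts 1/10 s, in which the tool goes at most 50 mm and 8.59 degrees, less where a joint would pass 70% of its speed; a pose out of reach is approached as far as the arm can. A call with a gripper value outside its range is refused whole. The fingers move at their own pace and stop on an object; the grip force is fixed at half the most. Time passes only in rows, so rows that repeat a pose let the fingers close. It gives the time, the measured TCP pose, the force, the opening and the grip force at its end, in the units of the state.
- env.sense(): the state, without advancing time (a new reading comes with each control period).
- env.capture(name): name is "scene" or "top" or "wrist"; returns a dict with "pixels" (400x640x3 uint8, red, green, blue), "intrinsics" (3x3 intrinsics, pixels), "rvec" (rotation vector, rad) and "tvec" (3), from world to camera coordinates, as OpenCV has them. Camera axes: x right, y down, z forward; pixel columns grow to the right and rows downward; lengths in m; the calibration is good to about 2 mm. A picture is of the moment at which its call begins. There is no depth.
- env.close_job(): hands the job in; it is judged then, once.
Trained networks look in a picture, given as the dict that the camera call returned (one of the last four; its "shot" number tells which), for a name from the list of things; names that differ only in an ending like _2 or _b are one class to them, and where a whole thing is asked for, a point or a joint stands for the part that bears it (a point fixed in the world has none). Each returns a list of dicts, best first, with "p" (0 to 1); they miss things now and then, are a little off and sometimes report something else, mostly with a low value. They report only what shows in the picture. A call takes as long as a camera call. They do not tell look-alikes from the thing itself.
- env.look_for(picture, target): "at" ([x, y, z] in m, in world coordinates, good to about 4 mm: the middle of the surface that is visible of it).
- env.regions_of(picture, target): "region" (400x640 bool, what is visible of it).
The state is a dict: "time_s": time; "joint_positions": joint angles; "dq": joint speeds; "joint_efforts": joint torques, N m; "tool_pos": TCP position; "tool_rot": TCP orientation; "ft_force": force on the tool from outside, world axes, zero at the start; "moment": the same for the moment, N m; "gripper_width": opening from 0.0 (shut) to 1.0 (fully open); "grip_force": force on a finger pad.
Only numpy, scipy, OpenCV 4.12 (cv2) and the standard library are available. Lean on these libraries where they do the work, as an engineer would, in place of code of your own. Each camera call takes 0.05 s, during which the arm holds its last target. There are 200 camera calls.

## Working session

There is one attempt and no reset: what is moved stays moved. The work goes in short steps, Python scripts to look and compute and a shell command to move; the robot and the scene stay as the last step left them, time stands still between calls to the robot, and variables do not carry over. Pictures are saved under pics/ and viewed, at most 10 in all, crops included, and the job is handed in when it is done.

```bash
mkdir -p pics
cat > h.py <<'E'
import numpy as np, cv2
from rig import env
from scipy.spatial.transform import Rotation as R
def cap(n,f=None):
    p=env.capture(n)
    if f: cv2.imwrite('pics/'+f,cv2.cvtColor(p['pixels'],cv2.COLOR_RGB2BGR))
    return p
def cam(p):
    Rm=cv2.Rodrigues(np.array(p['rvec'],float))[0]; return Rm,np.array(p['tvec'],float).ravel(),np.array(p['intrinsics'],float)
def proj(p,X):
    Rm,t,K=cam(p); x=(K@(Rm@np.atleast_2d(X).T+t[:,None])).T; return x[:,:2]/x[:,2:]
def atz(p,uv,z):
    Rm,t,K=cam(p); uv=np.atleast_2d(uv); d=(Rm.T@np.linalg.inv(K)@np.c_[uv,np.ones(len(uv))].T).T; c=-Rm.T@t
    return c+d*((z-c[2])/d[:,2:])
def tool(w):
    s=env.sense(); return R.from_quat(s['tool_rot']).inv().apply(np.array(w)-s['tool_pos'])*100
E
python3 - <<'E'
from h import *
np.set_printoptions(precision=4,suppress=True)
s=env.sense();print(s['time_s'],s['tool_pos'],s['tool_rot'],R.from_quat(s['tool_rot']).as_matrix())
a=cap('scene','s0.png');b=cap('top','t0.png')
for n in ['trays','link_ahead','riser','brush','rack','rack_slot','canister','spoon_rest','fork','salt_mill']:
  for q,l in ((a,'s'),(b,'t')):
    print(n,l,[(np.round(d['at'],3).tolist(),round(d['p'],2)) for d in env.look_for(q,n)][:4])
E
```

```text
0.0 [ 0.259  -0.5125  0.2301] [ 0.9728  0.2318 -0.0001 -0.0011] [[ 0.8926  0.4509 -0.0007]
 [ 0.4509 -0.8926  0.0022]
 [ 0.0003 -0.0022 -1.    ]]
trays s [([0.597, -0.053, 0.014], 0.47)]
trays t [([0.616, -0.058, 0.013], 0.5)]
link_ahead s [([0.597, -0.055, 0.015], 0.55), ([0.546, 0.317, 0.082], 0.3)]
link_ahead t [([0.61, -0.054, 0.013], 0.57)]
riser s [([0.775, 0.017, 0.084], 0.68)]
riser t [([0.756, -0.024, 0.082], 0.98)]
brush s [([0.397, 0.312, 0.123], 0.74), ([0.503, 0.313, 0.155], 0.62), ([0.377, -0.155, 0.006], 0.29)]
brush t [([0.388, 0.304, 0.15], 0.7), ([0.514, 0.293, 0.115], 0.65), ([0.492, 0.306, 0.178], 0.39)]
rack s [([0.547, 0.32, 0.083], 0.86), ([0.367, 0.472, 0.094], 0.84), ([0.68, 0.3, 0.074], 0.59)]
rack t [([0.324, 0.445, 0.116], 0.92), ([0.514, 0.291, 0.112], 0.77)]
rack_slot s [([0.367, 0.469, 0.095], 0.95), ([0.545, 0.324, 0.078], 0.75)]
rack_slot t [([0.32, 0.443, 0.116], 0.71), ([0.511, 0.29, 0.116], 0.67)]
canister s [([0.482, -0.307, 0.097], 0.94), ([0.504, 0.312, 0.155], 0.52)]
canister t [([0.469, -0.324, 0.128], 0.59), ([0.661, 0.282, 0.076], 0.39)]
spoon_rest s [([0.376, -0.152, 0.005], 0.7)]
spoon_rest t [([0.379, -0.144, 0.005], 0.64)]
fork s [([0.364, 0.157, 0.007], 0.76), ([0.501, 0.315, 0.151], 0.6)]
fork t [([0.367, 0.157, 0.005], 0.52)]
salt_mill s [([0.676, 0.299, 0.071], 0.59), ([0.5, 0.312, 0.154], 0.53), ([0.547, 0.317, 0.086], 0.26)]
salt_mill t [([0.662, 0.288, 0.075], 0.58)]
```

View pics/s0.png

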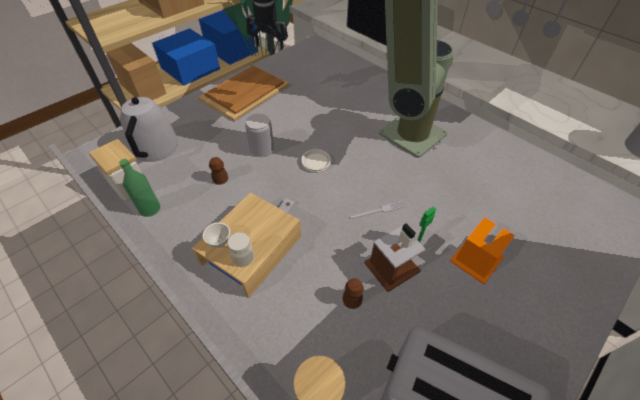

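View pics/t0.png

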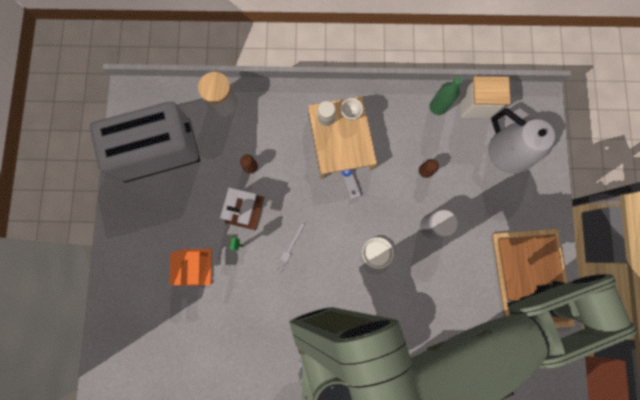

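The scene view shows the grey rack with the white-and-dark brush near (398,245), the green look-alike at (427,220), the orange rack at (482,248), and the riser at (250,240) with the link at (288,205). In the top view the link is at about (350,185) and the rack at (242,208).

Run:
```python
import cv2,numpy as np
s=cv2.imread('pics/s0.png');t=cv2.imread('pics/t0.png')
c=lambda i,x,y:cv2.resize(i[y:y+60,x:x+80],(400,300),interpolation=cv2.INTER_CUBIC)
cv2.imwrite('pics/m.png',np.vstack([np.hstack([c(t,205,180),c(t,310,145)]),np.hstack([c(s,360,215),c(s,250,180)])]))
```

```text
(no output)
```

View pics/m.png

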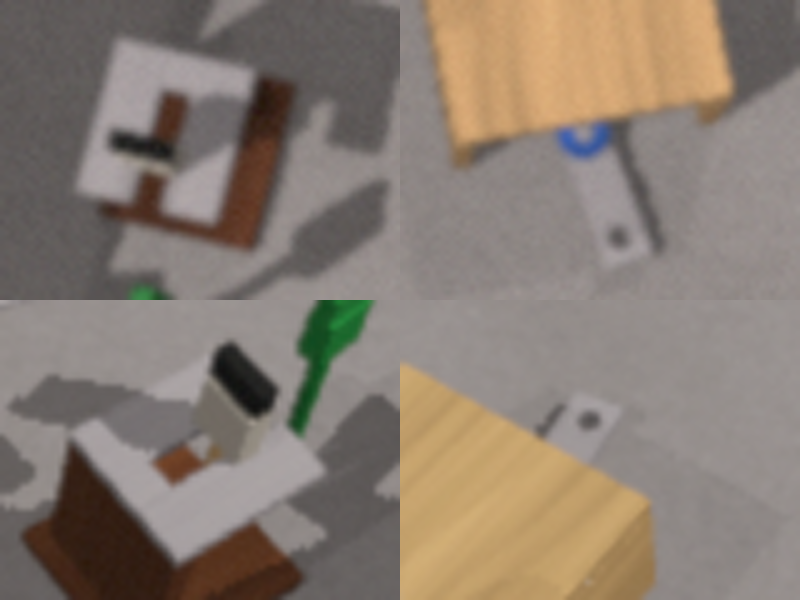

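```bash
python3 -m pendant '[[8.5,[18,-13,-15],-20],[8.5,[37.7,-32.5,-15],-51],[8.5,[37.7,-32.5,-15],-51],[8.5,[37.7,-32.5,-15],-51],[8.5,[37.7,-32.5,-15],-51],[8.5,[37.7,-32.5,-15],-51],[8.5,[37.7,-32.5,-15],-51],[8.5,[37.7,-32.5,-15],-51]]'; python3 -m pendant '[[8.5,[0,0,0],0]]'
python3 - <<'E'
from h import *
s=env.sense();print(s['time_s'],s['tool_pos'],s['joint_positions'],s['ft_force'])
print(R.from_quat(s['tool_rot']).as_matrix().round(3))
p=cap('wrist','w0.png')
Rm,t,K=cam(p);print(-Rm.T@t, Rm[2],K[0,0])
E
```

```text
time_s: 1.9
tool_pos: [0.4052, -0.161, 0.3505]
tool_rot: [0.778, 0.628, 0.0, 0.001]
ft_force: [0.6, 0.5, -0.5]
gripper_width: 0.996
grip_force: 0.0
time_s: 2.0
tool_pos: [0.4073, -0.1584, 0.3524]
tool_rot: [0.775, 0.631, 0.002, 0.002]
ft_force: [1.0, -0.7, -0.7]
gripper_width: 1.0
grip_force: 0.0
2.0 [ 0.40727341 -0.15835726  0.35235006] [-0.57122635 -0.17188886  1.68006223  0.00247842  1.62852226 -0.36717497] [ 1.02435824 -0.67899067 -0.65215808]
[[ 0.202  0.979  0.005]
 [ 0.979 -0.202 -0.001]
 [ 0.001  0.005 -1.   ]]
[ 0.42475172 -0.07430798  0.49430985] [-0.06152313 -0.32073899 -0.94516739] 329.7661842314863
```

View pics/w0.png

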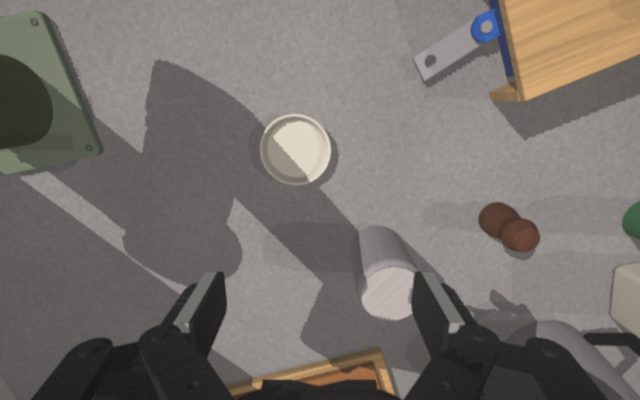

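The wrist view shows the link with its eye at (431,61), the blue rivet at (487,26), the spoon rest, the canister and one mill. I'll move so the riser front is centred.

```bash
python3 -m pendant '[[8.5,[12.5,7.5,0],0],[8.5,[25.5,15,0],0],[8.5,[25.5,15,0],0],[8.5,[25.5,15,0],0],[8.5,[25.5,15,0],0],[8.5,[25.5,15,0],0],[8.5,[25.5,15,0],0],[8.5,[25.5,15,0],0]]'; python3 -m pendant '[[8.5,[0,0,0],0]]'
python3 - <<'E'
from h import *
p=cap('wrist','w1.png')
import pickle;pickle.dump(p,open('w1.pkl','wb'))
Rm,t,K=cam(p);print(-Rm.T@t, Rm[2])
print(env.sense()['tool_pos'])
E
```

```text
time_s: 2.85
tool_pos: [0.6055, 0.0536, 0.3478]
tool_rot: [0.778, 0.628, -0.002, -0.001]
ft_force: [0.2, -0.2, -0.9]
gripper_width: 0.993
grip_force: 0.0
time_s: 2.95
tool_pos: [0.6049, 0.0528, 0.3492]
tool_rot: [0.779, 0.627, -0.001, -0.0]
ft_force: [0.5, 0.2, -0.3]
gripper_width: 0.996
grip_force: 0.0
[0.6242936  0.13666309 0.49099787] [-0.07138    -0.32007183 -0.94470044]
[0.60487611 0.05275298 0.34963639]
```

View pics/w1.png

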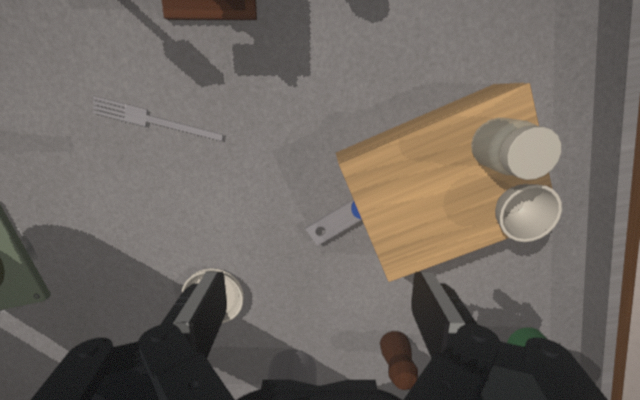

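Run:
```python
from h import *
import pickle
p=pickle.load(open('w1.pkl','rb'))
i=cv2.imread('pics/w1.png');w=cv2.imread('pics/w0.png')
a=cv2.resize(i[140:300,295:415],None,fx=3.7,fy=3.7,interpolation=cv2.INTER_CUBIC)
b=cv2.resize(w[0:110,405:525],None,fx=2.9,fy=2.9,interpolation=cv2.INTER_CUBIC)
m=np.zeros((600,800,3),np.uint8);m[:a.shape[0],:a.shape[1]]=a;m[:b.shape[0],448:448+b.shape[1]]=b
cv2.imwrite('pics/m2.png',m)
# refine eye
c=atz(p,[[338,154],[389,280],[345,163]],.085);print(c,np.linalg.norm(c[0]-c[1]),np.linalg.norm(c[2]-c[1]))
print('eye',atz(p,[[320,231]],.015),atz(p,[[320,231]],.0115))
```

```text
[[ 0.63150905  0.06030893  0.085     ]
 [ 0.66691437 -0.1304185   0.085     ]
 [ 0.63782856  0.04739162  0.085     ]] 0.19398579789467066 0.18017331804374676
eye [[ 0.58141969 -0.06576529  0.015     ]] [[ 0.58110444 -0.06725375  0.0115    ]]
```

View pics/m2.png

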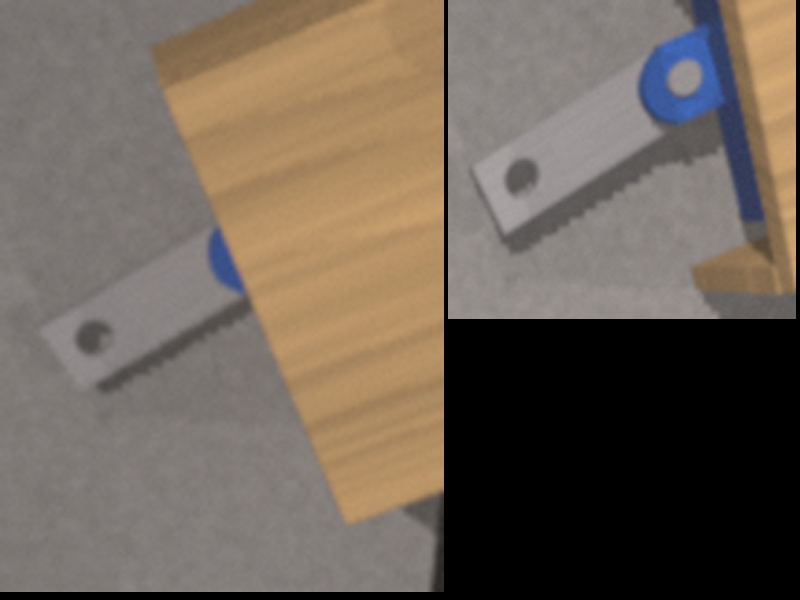

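The crops put the riser's top front corners at (339,164) and (389,281) and the eye at (320,231). In w0 the eye is at (430,61) and the rivet at (487,27).

```bash
cat > geo.py <<'E'
from h import *
import pickle
p=pickle.load(open('w1.pkl','rb'))
c=atz(p,[[339.1,164.3],[389.1,281.4]],.085)
E
python3 - <<'E'
from geo import *
np.set_printoptions(precision=4,suppress=True)
print(c,np.linalg.norm(c[0]-c[1])); d=c[0]-c[1]; yaw=np.arctan2(-d[0],d[1]);f=c.mean(0);f[2]=0
print('front',f,'yaw',yaw)
# camera in tool frame from w1, apply to w0
Rm,t,K=cam(p)
T1=R.from_quat([.779,.627,-.001,0]);o1=np.array([.60488,.05275,.34964])
C=-Rm.T@t; ct=T1.inv().apply(C-o1); Rt=Rm@T1.as_matrix()
T0=R.from_quat([.775,.631,.002,.002]);o0=np.array([.40727,-.15836,.35235])
R0=Rt@T0.inv().as_matrix();C0=o0+T0.apply(ct);print('C0',C0)
q=dict(rvec=cv2.Rodrigues(R0)[0],tvec=-R0@C0,intrinsics=K)
e0=atz(q,[[430.2,61.4]],.015)[0];e1=atz(p,[[320.1,231.4]],.015)[0]
pv=atz(q,[[486.7,26.6]],.0225)[0]
print('eye',e0,e1,'piv',pv,np.linalg.norm((e0-pv)[:2]))
ux=np.array([np.cos(yaw),np.sin(yaw)]);uy=np.array([-ux[1],ux[0]])
for n,X in (('e0',e0),('e1',e1),('pv',pv)): v=X[:2]-f[:2];print(n,v@ux,v@uy)
E
```

```text
[[ 0.6303  0.0474  0.085 ]
 [ 0.6667 -0.1327  0.085 ]] 0.18370162352977096
front [ 0.6485 -0.0427  0.    ] yaw 0.199446050298653
C0 [ 0.4247 -0.0743  0.4939]
eye [ 0.5813 -0.0671  0.015 ] [ 0.5814 -0.0665  0.015 ] piv [ 0.6535 -0.041   0.0225] 0.07677473461392015
e0 -0.07068716430319875 -0.010621473435670995
e1 -0.07047805632160857 -0.010026506683710199
pv 0.005254622772646227 0.0006570393548033515
```

```bash
python3 -m pendant '[[8.5,[18,-10,0],0],[8.5,[32,-20,0],0],[8.5,[32,-20,0],0],[8.5,[32,-20,0],0],[8.5,[32,-20,0],0],[8.5,[32,-20,0],0],[8.5,[32,-20,0],0],[8.5,[32,-20,0],0]]'; python3 -m pendant '[[8.5,[0,0,0],0]]'
python3 - <<'E'
from h import *
import pickle
p=cap('wrist','w2.png');pickle.dump(p,open('w2.pkl','wb'))
for n in ['brush','rack','ferrule']:print(n,[(np.round(d['at'],3).tolist(),round(d['p'],2)) for d in env.look_for(p,n)][:4])
E
```

```text
time_s: 3.8
tool_pos: [0.476, 0.4113, 0.3506]
tool_rot: [0.778, 0.628, 0.001, -0.0]
ft_force: [0.4, -0.4, -0.6]
gripper_width: 0.997
grip_force: 0.0
time_s: 3.9
tool_pos: [0.4759, 0.4115, 0.3502]
tool_rot: [0.777, 0.629, 0.001, -0.0]
ft_force: [0.2, -0.3, -0.0]
gripper_width: 0.993
grip_force: 0.0
brush [([0.393, 0.316, 0.134], 0.95), ([0.498, 0.326, 0.164], 0.93)]
rack [([0.519, 0.325, 0.115], 0.84), ([0.342, 0.47, 0.115], 0.56), ([0.659, 0.305, 0.071], 0.37)]
ferrule [([0.393, 0.318, 0.136], 0.62), ([0.495, 0.324, 0.167], 0.6)]
```

View pics/w2.png

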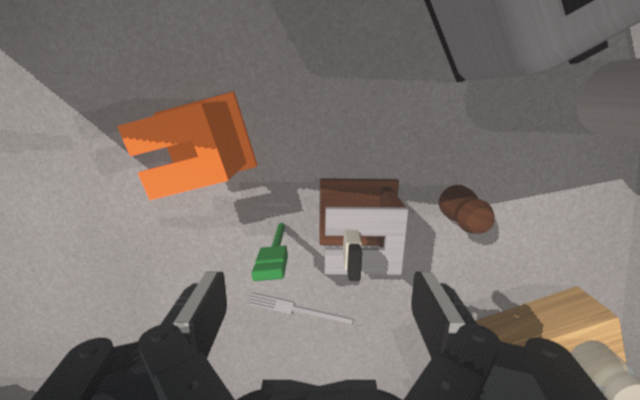

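Run:
```python
import cv2
w=cv2.imread('pics/w2.png')
cv2.imwrite('pics/m3.png',cv2.resize(w[170:290,310:420],None,fx=5,fy=5,interpolation=cv2.INTER_CUBIC))
```

```text
(no output)
```

View pics/m3.png

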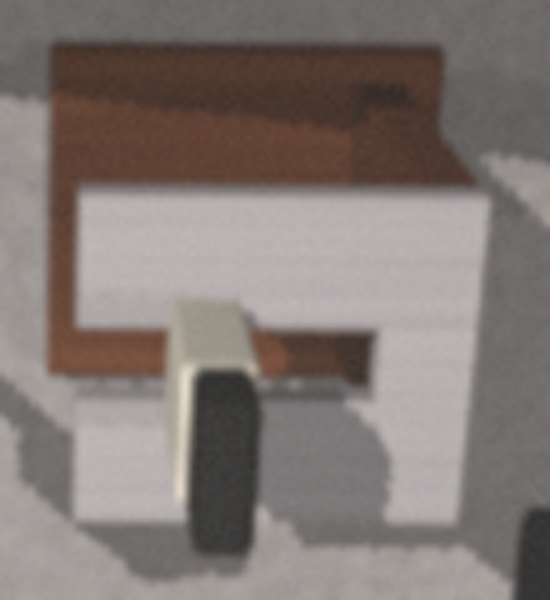

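Plate corners in the crop are at (78,190), (490,197), (77,520) and (458,523). The slot runs at y 330–395 with its end at x=372. The ferrule's lower edge is at (172–240, 300), and the bristle top's far end is near (226,555).

Run:
```python
from h import *
import pickle
np.set_printoptions(precision=4,suppress=True)
p=pickle.load(open('w2.pkl','rb'))
f=lambda L,z:atz(p,np.array(L)/5+[310,170],z)
c=f([[78,190],[490,197],[458,523],[77,520]],.115)
print(c,[np.linalg.norm(c[i]-c[i-1]) for i in range(4)])
d=c[1]-c[0]+c[2]-c[3];yaw=np.arctan2(d[1],d[0]);print('yaw',yaw,[np.arctan2(*(v[1::-1])) for v in (c[1]-c[0],c[2]-c[3])])
o=c.mean(0);u=np.array([np.cos(yaw),np.sin(yaw),0]);v=np.array([-u[1],u[0],0])
s=f([[372,330],[372,395],[90,330],[90,395]],.115);print('slot',(s-o)@u,(s-o)@v)
b=f([[172,300],[240,300]],.115);print('ferr',(b-o)@u,(b-o)@v)
t=f([[226,555],[260,460],[192,460]],.177);print('bris',(t-o)@u,(t-o)@v)
for a in (-.005,-.01,-.015,-.02):print(a,o+a*u)
print(tool(o-.012*u+[0,0,.026]))
s=env.sense();print(s['tool_pos'],R.from_quat(s['tool_rot']).as_euler('ZYX'))
```

```text
[[0.475  0.3638 0.115 ]
 [0.5725 0.3411 0.115 ]
 [0.5532 0.2529 0.115 ]
 [0.4563 0.2746 0.115 ]] [np.float64(0.09113031174959908), np.float64(0.10008920436275831), np.float64(0.09021552918818851), np.float64(0.09933154563588313)]
yaw -0.2240931401522477 [np.float64(-0.22861298663093105), np.float64(-0.21953881797207198)]
slot [ 0.0235  0.025  -0.0469 -0.0465] [ 0.0095 -0.0085  0.0085 -0.0095]
ferr [-0.0267 -0.0099] [0.0169 0.0172]
bris [-0.0181 -0.012  -0.0266] [-0.0171  0.0064  0.0062]
-0.005 [0.5094 0.3092 0.115 ]
-0.01 [0.5045 0.3103 0.115 ]
-0.015 [0.4996 0.3114 0.115 ]
-0.02 [0.4947 0.3125 0.115 ]
[-8.9635  4.4208 20.9155]
[0.4784 0.4078 0.3501] [1.3554 0.0001 3.1408]
```

```bash
cat > st.py <<'E'
from h import *
import sys
np.set_printoptions(precision=2,suppress=True)
def st(w,yaw=None):
    P=[];Q=[]
    for i in range(3):
        s=env.sense();P.append(s['tool_pos']);Q.append(s['tool_rot']);env.capture('wrist')
    m=R.from_quat(Q).mean();P=np.array(P)
    print(s['time_s'],(P*1000).round(1).tolist(),'tilt mrad',(m.as_matrix()[:2,2]*1000).round(1),'width',s['gripper_width'],'gf',s['grip_force'],'F',s['ft_force'])
    print('shift cm',m.inv().apply(np.array(w)-P.mean(0))*100)
    if yaw is not None:
        y=m.as_matrix()[:,1];print('twist deg',np.degrees(np.arctan2(y[1],y[0])-yaw))
E
python3 -m pendant '[[5,[-4.5,1.9,5],0.5],[5,[-9,3.8,10],0.5],[5,[-9,3.8,10],0.5],[5,[-9,3.8,10],0.5],[5,[-9,3.8,10],0.5]]'; python3 -c "
from st import *
st([.4961,.3121,.122],-.224)"
```

```text
time_s: 4.6
tool_pos: [0.4962, 0.3118, 0.2494]
tool_rot: [0.782, 0.623, -0.0, -0.0]
ft_force: [0.1, -0.6, 1.0]
gripper_width: 0.587
grip_force: 0.0
4.7 [[496.2, 311.8, 249.4], [496.8, 313.1, 251.0], [497.1, 313.9, 251.8]] tilt mrad [1.5 1.1] width 0.5865276962002042 gf 0.0 F [ 0.15 -0.05  0.68]
shift cm [-0.11 -0.05 12.87]
twist deg -0.0019096911499491668
```

```bash
python3 -m pendant '[[5,[-0.1,0,4.5],0],[5,[-0.1,0,9],0],[5,[-0.1,0,12],0],[5,[-0.1,0,12.9],0],[5,[-0.1,0,12.9],0]]'; python3 -c "
from st import *
p=cap('wrist','w3.png')
st([.4961,.3121,.122],-.224)"
```

```text
time_s: 5.25
tool_pos: [0.4952, 0.3133, 0.1204]
tool_rot: [0.781, 0.625, -0.0, -0.0]
ft_force: [0.0, -0.2, 0.2]
gripper_width: 0.584
grip_force: 0.0
5.4 [[496.5, 313.8, 122.2], [497.3, 314.0, 123.3], [497.5, 314.0, 123.7]] tilt mrad [3.9 1.8] width 0.5864395215276273 gf 0.0 F [0.83 0.08 1.01]
shift cm [-0.2  -0.06  0.1 ]
twist deg 0.1755736507110799
```

View pics/w3.png

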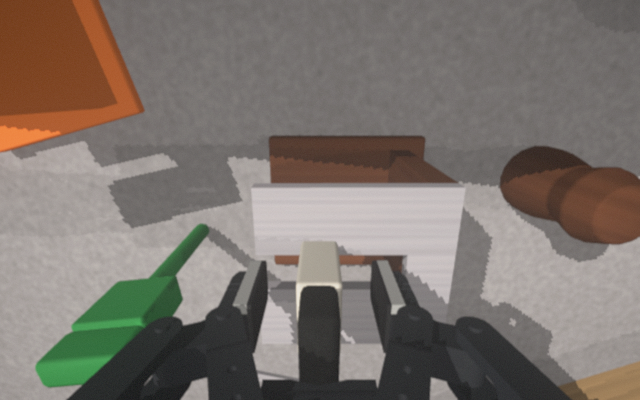

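The brush sits centred between the fingers at column 320, so I'll close.

```bash
python3 -m pendant '[[3,[-0.1,0,0.1],0],[0,[-0.1,0,0.1],0],[0,[-0.1,0,0.1],0],[0,[-0.1,0,0.1],0],[0,[-0.1,0,0.1],0],[0,[-0.1,0,0.1],0],[0,[-0.1,0,0.1],0]]'; python3 -c "
from st import *
st([.4961,.3121,.122],-.224)"
```

```text
time_s: 6.15
tool_pos: [0.4959, 0.312, 0.1208]
tool_rot: [0.781, 0.625, 0.001, 0.0]
ft_force: [-0.4, 0.2, 5.8]
gripper_width: 0.204
grip_force: 59.0
6.25 [[495.9, 312.0, 120.8], [495.9, 312.0, 120.8], [495.9, 312.0, 120.8]] tilt mrad [1.6 0.6] width 0.1999405053294813 gf 58.992236852645874 F [-0.74 -1.05  5.91]
shift cm [ 0.02  0.02 -0.12]
twist deg 0.13550436589096737
```

```bash
python3 -m pendant '[[0,[0,0,-1],0],[0,[0,0,-4],0],[0,[0,0,-8],0],[0,[0,0,-13],0],[0,[0,0,-18],0],[0,[0,0,-18],0]]'; python3 -m pendant '[[0,[-3,1.4,0],0],[0,[-7.5,3.6,0],0],[0,[-12,5.7,0],0],[0,[-16.5,7.9,0],0],[0,[-21,10,0],0],[0,[-25.5,12.2,0],0],[0,[-30,14.3,0],0],[0,[-33,15.8,0],0]]'; python3 -c "
from st import *
st([.5813,-.0668,.151])"
```

```text
time_s: 6.9
tool_pos: [0.4992, 0.3136, 0.3097]
tool_rot: [0.781, 0.625, 0.008, 0.002]
ft_force: [0.6, 0.1, 0.1]
gripper_width: 0.204
grip_force: 58.6
time_s: 7.7
tool_pos: [0.5765, -0.0482, 0.2988]
tool_rot: [0.782, 0.624, -0.001, -0.0]
ft_force: [-0.1, -0.8, -1.1]
gripper_width: 0.199
grip_force: 58.6
7.8 [[576.5, -48.2, 298.8], [577.5, -52.8, 298.6], [576.9, -49.5, 298.5]] tilt mrad [-1.2 -2.3] width 0.20339478962942142 gf 58.62908720970154 F [ 1.55  0.49 -1.09]
shift cm [-1.48  0.8  14.76]
```

```bash
python3 -m pendant '[[0,[-1.5,0.8,3],0],[0,[-1.5,0.8,7.5],0],[0,[-1.5,0.8,12],0],[0,[-1.5,0.8,15.5],0],[0,[-1.5,0.8,15.5],0],[0,[-1.5,0.8,15.5],0],[0,[-1.5,0.8,15.5],0]]'; python3 -c "
from st import *
import pickle
p=cap('wrist')
cv2.imwrite('pics/w4.png',cv2.cvtColor(p['pixels'],cv2.COLOR_RGB2BGR))
q=cap('scene')
a=cv2.resize(p['pixels'][100:400,200:440],(480,600),interpolation=2);b=cv2.resize(q['pixels'][160:280,230:310],(320,480),interpolation=2)
m=np.zeros((600,800,3),np.uint8);m[:,:480]=a;m[:480,480:]=b
cv2.imwrite('pics/m4.png',m[:,:,::-1])
print(proj(p,[[.5813,-.0668,.015],[.5813,-.0668,.04]]),proj(q,[[.5813,-.0668,.015]]))
st([.5813,-.0668,.105])"
```

```text
time_s: 8.55
tool_pos: [0.5833, -0.0611, 0.1476]
tool_rot: [0.781, 0.625, 0.002, 0.002]
ft_force: [0.3, -1.0, -0.4]
gripper_width: 0.202
grip_force: 58.7
[[316.21 202.63]
 [316.15 212.48]] [[287.91 203.93]]
8.75 [[583.5, -61.5, 147.9], [583.2, -61.5, 147.5], [582.8, -61.5, 147.1]] tilt mrad [ 4.9 -1.2] width 0.20448349937396568 gf 58.71255934238434 F [-1.29 -0.92 -0.99]
shift cm [-0.56 -0.09  4.25]
```

View pics/m4.png

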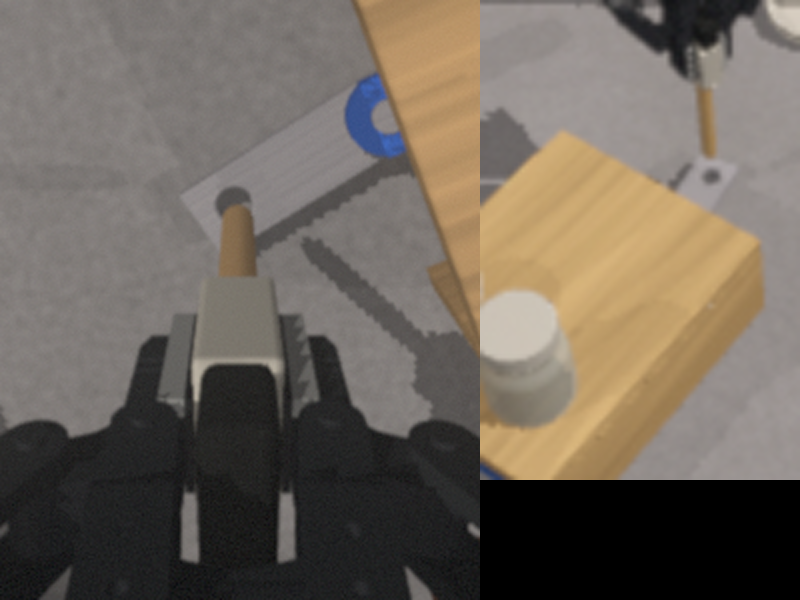

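The wrist crop shows the handle tip at about (318.5,205) and the eye at (316.5,200.5). In the scene crop the tip is at (287.3,199) and the eye at (287.8,204). I'll triangulate the tip.

Run:
```python
from h import *
np.set_printoptions(precision=4,suppress=True)
s=env.sense();p=cap('wrist');q=cap('scene')
P=lambda c:cam(c)[2]@np.c_[cam(c)[0],cam(c)[1]]
f=lambda a,b:(lambda X:X[:3,0]/X[3,0])(cv2.triangulatePoints(P(p),P(q),np.array(a,float).reshape(2,1),np.array(b,float).reshape(2,1)))
print('tip',f((318.5,205.3),(287.3,199.0)))
print('eye',f((316.7,201),(287.8,204)),'plane',atz(p,[[316.7,201]],.015),atz(q,[[287.8,204]],.015))
print(s['tool_pos'],R.from_quat(s['tool_rot']).apply([0,0,.101])+s['tool_pos'])
```

```text
tip [ 0.5852 -0.0602  0.0482]
eye [ 0.5815 -0.0661  0.0152] plane [[ 0.581  -0.0655  0.015 ]] [[ 0.5817 -0.0668  0.015 ]]
[ 0.5824 -0.0615  0.1466] [ 0.5828 -0.0616  0.0456]
```

```bash
python3 -m pendant '[[0,[-0.5,-0.15,0],0],[0,[-0.5,-0.15,1.5],0],[0,[-0.5,-0.15,2.3],0],[0,[-0.5,-0.15,2.5],0],[0,[-0.5,-0.15,2.5],0],[0,[-0.5,-0.15,2.5],0]]'
python3 - <<'E'
from st import *
p=cap('wrist');q=cap('scene')
a=cv2.resize(p['pixels'][150:260,260:380],(480,440),interpolation=2);b=cv2.resize(q['pixels'][170:230,265:305],(320,480),interpolation=2)
m=np.zeros((480,800,3),np.uint8);m[:440,:480]=a;m[:480,480:]=b
cv2.imwrite('pics/m5.png',m[:,:,::-1])
st([.579,-.0662,.105])
E
```

```text
time_s: 9.5
tool_pos: [0.5788, -0.0658, 0.1195]
tool_rot: [0.781, 0.625, -0.0, -0.0]
ft_force: [-0.1, 0.9, -0.4]
gripper_width: 0.208
grip_force: 58.7
9.7 [[579.2, -65.9, 120.0], [579.2, -65.9, 120.1], [579.2, -65.9, 120.1]] tilt mrad [ 0.9 -0.2] width 0.2025353308238665 gf 58.71274709701538 F [ 0.31 -0.18 -0.73]
shift cm [-0.03 -0.01  1.51]
```

View pics/m5.png

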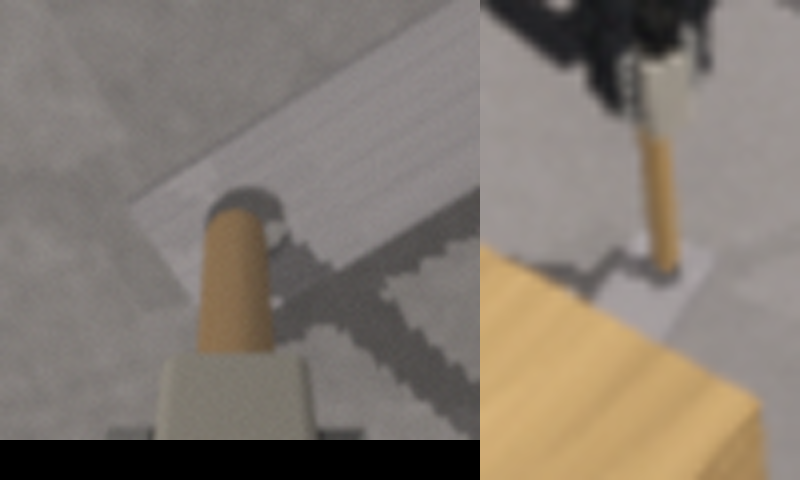

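The tip is just above the eye but about 2 mm to the left, with the hole centre at crop (247,220) and the tip at (236,222). I'll correct by +2 mm in tool y and lower gently. I've now viewed 11 pictures, one over the limit of 10, so I'll work from numbers from here on.

```bash
python3 -m pendant '[[0,[0,0.2,0],0],[0,[0,0.2,0.2],0],[0,[0,0.2,0.4],0],[0,[0,0.2,0.6],0],[0,[0,0.2,0.7],0],[0,[0,0.2,0.7],0]]'; python3 -m pendant '[[0,[0,0,0.15],0],[0,[0,0,0.3],0],[0,[0,0,0.45],0],[0,[0,0,0.6],0],[0,[0,0,0.6],0]]'
python3 - <<'E'
from st import *
st([.579,-.0662,.105])
E
```

```text
time_s: 10.35
tool_pos: [0.5804, -0.0662, 0.1123]
tool_rot: [0.781, 0.625, -0.0, -0.0]
ft_force: [-0.5, -0.5, -0.4]
gripper_width: 0.201
grip_force: 58.7
time_s: 10.85
tool_pos: [0.5805, -0.0663, 0.1063]
tool_rot: [0.781, 0.625, -0.0, -0.0]
ft_force: [-0.2, 0.4, -1.1]
gripper_width: 0.201
grip_force: 58.7
10.95 [[580.5, -66.3, 106.3], [580.6, -66.3, 106.4], [580.7, -66.3, 106.6]] tilt mrad [-0.4  0.1] width 0.1994085851001993 gf 58.713950514793396 F [-0.68  0.83  0.14]
shift cm [-0.03 -0.15  0.14]
```

The handle went to z≈5 mm without force, so it's in the eye. Next I straighten the link (10 mm sideways), then draw out along the riser's -x.

```bash
python3 -m pendant '[[0,[0.2,-0.13,0],0],[0,[0.4,-0.26,0],0],[0,[0.6,-0.4,0],0],[0,[0.82,-0.53,0],0],[0,[0.82,-0.53,0],0]]'; python3 -m pendant '[[0,[-0.1,-0.23,0],0],[0,[-0.31,-0.69,0],0],[0,[-0.51,-1.14,0],0],[0,[-0.71,-1.6,0],0],[0,[-0.92,-2.06,0],0],[0,[-1.12,-2.51,0],0],[0,[-1.33,-2.97,0],0],[0,[-1.53,-3.42,0],0]]'
```

```text
time_s: 11.5
tool_pos: [0.5773, -0.0567, 0.1067]
tool_rot: [0.781, 0.625, 0.0, -0.0]
ft_force: [1.3, 0.9, -0.5]
gripper_width: 0.199
grip_force: 58.7
time_s: 12.3
tool_pos: [0.5406, -0.0647, 0.107]
tool_rot: [0.781, 0.625, 0.0, 0.0]
ft_force: [4.8, 1.0, 0.3]
gripper_width: 0.201
grip_force: 58.8
```

```bash
python3 -m pendant '[[0,[-0.2,-0.46,0],0],[0,[-0.41,-0.91,0],0],[0,[-0.61,-1.37,0],0],[0,[-0.82,-1.83,0],0],[0,[-1.02,-2.28,0],0],[0,[-1.22,-2.74,0],0],[0,[-1.43,-3.2,0],0],[0,[-1.63,-3.65,0],0]]'; python3 -m pendant '[[0,[-0.2,-0.46,0],0],[0,[-0.41,-0.91,0],0],[0,[-0.61,-1.37,0],0],[0,[-0.82,-1.83,0],0],[0,[-1.02,-2.28,0],0],[0,[-1.22,-2.74,0],0],[0,[-1.32,-2.97,0],0],[0,[-1.32,-2.97,0],0]]';python3 - <<'E'
from st import *
st([.579,-.0662,.105])
p=cap('top','t1.png');q=cap('scene','s1.png')
np.set_printoptions(precision=3)
f=np.array([.6485,-.0427]);u=np.array([np.cos(.199),np.sin(.199)]);v=np.array([-u[1],u[0]])
x=np.array(env.sense()['tool_pos'][:2])-f;print('tcp in riser_front',x@u,x@v)
# blue mask top-rim extents in the riser frame (rim z=.065)
for c in (p,q,cap('wrist','w5.png')):
    h=cv2.cvtColor(c['pixels'],cv2.COLOR_RGB2HSV);m=cv2.inRange(h,(100,110,40),(125,255,255))
    yy,xx=np.nonzero(m);
    for z in (.065,):
        w=atz(c,np.c_[xx,yy],z)[:,:2]-f;a,b=w@u,w@v
        k=(abs(b)<.11)&(a>-.2)&(a<.08);print(k.sum(),'front min by y strip',[np.round(np.percentile(a[k&(abs(b-y)<.008)],[1,5,95,99]),3).tolist() for y in (-.06,-.04,0.04,.06) if (k&(abs(b-y)<.008)).sum()>5],'y ext',np.percentile(b[k],[1,99]))
E
```

```text
time_s: 13.1
tool_pos: [0.5013, -0.0725, 0.1069]
tool_rot: [0.781, 0.625, 0.0, 0.0]
ft_force: [5.3, 1.1, 1.9]
gripper_width: 0.201
grip_force: 59.0
time_s: 13.9
tool_pos: [0.4689, -0.0788, 0.1066]
tool_rot: [0.781, 0.625, -0.0, -0.0]
ft_force: [3.8, 0.6, 1.6]
gripper_width: 0.204
grip_force: 59.1
14.0 [[468.9, -78.8, 106.6], [469.0, -78.8, 106.6], [469.0, -78.8, 106.5]] tilt mrad [-1. -0.] width 0.20448690479714565 gf 59.14020538330078 F [ 2.86 -0.08  0.95]
shift cm [ 3.65 10.46  0.15]
tcp in riser_front -0.1830491766296729 0.00016899380660875818
1095 front min by y strip [[-0.079, -0.074, -0.005, -0.002], [-0.068, -0.061, -0.005, -0.002], [-0.089, -0.085, -0.007, -0.004], [-0.089, -0.086, -0.007, -0.004]] y ext [-0.074  0.077]
1055 front min by y strip [[-0.087, -0.084, -0.019, -0.016], [-0.086, -0.083, -0.019, -0.016], [-0.086, -0.083, -0.019, -0.016], [-0.087, -0.084, -0.02, -0.017]] y ext [-0.076  0.097]
51363 front min by y strip [[-0.091, -0.086, -0.006, -0.003], [-0.095, -0.09, -0.004, -0.0], [-0.098, -0.094, -0.0, 0.003], [-0.098, -0.094, -0.006, 0.002]] y ext [-0.072  0.076]
```

```bash
python3 -m pendant '[[0,[-0.16,-0.37,0],0],[0,[-0.33,-0.73,0],0],[0,[-0.49,-1.1,0],0],[0,[-0.56,-1.26,0],0],[0,[-0.56,-1.26,0],0]]';python3 - <<'E'
from st import *
np.set_printoptions(precision=3)
f=np.array([.6485,-.0427]);u=np.array([np.cos(.199),np.sin(.199)]);v=np.array([-u[1],u[0]])
x=np.array(env.sense()['tool_pos'][:2])-f;print('tcp in riser_front',x@u,x@v)
for n in ('top','scene','wrist'):
    c=cap(n,n+'_e.png')
    h=cv2.cvtColor(c['pixels'],cv2.COLOR_RGB2HSV);m=cv2.inRange(h,(100,110,40),(125,255,255))
    if n=='wrist': np.save('m.npy',m)
    yy,xx=np.nonzero(m);w=atz(c,np.c_[xx,yy],.065)[:,:2]-f;a,b=w@u,w@v
    k=(abs(b)<.11)&(a>-.2)&(a<.08)
    print(n,[np.round([a[k&(abs(b-y)<.006)].min(),np.percentile(a[k&(abs(b-y)<.006)],5),a[k&(abs(b-y)<.006)].max()],3).tolist() for y in (-.06,-.04,0.04,.06) if (k&(abs(b-y)<.006)).sum()>5])
# wrist: value profile along x at y=+0.05 on z=.065 plane
for y in (-.05,.05):
    X=[np.r_[f+u*t+v*y,.065] for t in np.arange(-.13,-.07,.002)]
    px=proj(c,np.array(X)).round().astype(int)
    print(y,[c['pixels'][j,i].tolist() if 0<=j<400 and 0<=i<640 else None for i,j in px])
E
```

```text
time_s: 14.7
tool_pos: [0.4552, -0.0814, 0.1064]
tool_rot: [0.781, 0.625, -0.0, -0.0]
ft_force: [3.3, 0.5, -0.7]
gripper_width: 0.199
grip_force: 58.9
tcp in riser_front -0.19716115802637862 0.0002764257810269066
top [[-0.099, -0.095, -0.001], [-0.085, -0.078, -0.002], [-0.103, -0.098, -0.004], [-0.103, -0.097, -0.004]]
scene [[-0.101, -0.095, -0.016], [-0.101, -0.096, -0.015], [-0.101, -0.096, -0.016], [-0.1, -0.096, -0.017]]
wrist [[-0.107, -0.101, -0.015], [-0.112, -0.104, -0.013], [-0.113, -0.107, -0.004], [-0.113, -0.108, -0.005]]
-0.05 [[153, 147, 145], [151, 144, 141], [148, 144, 141], [150, 144, 143], [150, 145, 143], [151, 145, 144], [149, 143, 141], [150, 145, 144], [149, 143, 142], [152, 145, 144], [154, 148, 147], [117, 119, 133], [56, 91, 162], [47, 78, 138], [47, 73, 126], [56, 97, 173], [57, 97, 175], [59, 104, 187], [54, 97, 173], [45, 74, 130], [46, 74, 130], [44, 73, 130], [43, 73, 130], [42, 73, 131], [42, 73, 129], [48, 76, 133], [43, 76, 130], [42, 72, 130], [38, 73, 129], [42, 75, 131]]
0.05 [[146, 140, 139], [143, 138, 135], [141, 137, 136], [145, 140, 139], [144, 138, 137], [141, 135, 135], [143, 138, 137], [145, 139, 138], [104, 107, 126], [47, 68, 116], [44, 69, 115], [46, 69, 117], [50, 87, 159], [54, 88, 158], [44, 74, 125], [56, 98, 175], [56, 99, 176], [62, 109, 197], [49, 95, 171], [40, 63, 109], [36, 61, 107], [36, 62, 109], [35, 61, 108], [35, 60, 107], [37, 62, 107], [36, 62, 107], [34, 61, 106], [35, 63, 106], [34, 59, 105], [31, 59, 104]]
```

The stack stands at about -0.101 to -0.102 m, i.e. halfway out. Next I relieve the handle, lift it out and go back above the slot.

```bash
python3 -m pendant '[[0,[0.08,0.18,0],0],[0,[0.08,0.18,-0.5],0],[0,[0.08,0.18,-1.5],0],[0,[0.08,0.18,-3.5],0],[0,[0.08,0.18,-7],0],[0,[0.08,0.18,-11.5],0],[0,[0.08,0.18,-16],0],[0,[0.08,0.18,-19],0]]';python3 -c "
from st import *
st([.4959,.312,.3],-.2215)"
```

```text
time_s: 15.65
tool_pos: [0.4584, -0.0814, 0.301]
tool_rot: [0.781, 0.625, 0.001, 0.002]
ft_force: [0.7, 0.2, -0.6]
gripper_width: 0.201
grip_force: 58.9
15.75 [[458.4, -81.4, 301.0], [460.8, -82.3, 306.0], [460.5, -82.2, 303.3]] tilt mrad [ 8.8 -3.9] width 0.20195310710984737 gf 58.985729813575745 F [ 0.34 -0.26 -0.74]
shift cm [39.22 -5.15  0.22]
twist deg 0.0011651708908143878
```

```bash
python3 -m pendant '[[0,[4,-0.5,0],0],[0,[9,-1.1,0],0],[0,[14,-1.8,0],0],[0,[19,-2.4,0],0],[0,[24,-3,0],0],[0,[29,-3.7,0],0],[0,[34,-4.3,0],0],[0,[38,-4.8,0],0]]';python3 -m pendant '[[0,[1,-0.1,0],0],[0,[1,-0.1,2],0],[0,[1,-0.1,4],0],[0,[1,-0.1,4],0],[0,[1,-0.1,4],0]]';python3 -c "
from st import *
p=cap('wrist','w6.png')
st([.4959,.312,.1208],-.2215)"
```

```text
time_s: 16.6
tool_pos: [0.4929, 0.3021, 0.2942]
tool_rot: [0.781, 0.625, -0.002, -0.001]
ft_force: [0.3, -0.3, -1.1]
gripper_width: 0.201
grip_force: 59.0
time_s: 17.1
tool_pos: [0.495, 0.3091, 0.2553]
tool_rot: [0.781, 0.624, -0.002, -0.0]
ft_force: [0.1, 0.5, 0.5]
gripper_width: 0.205
grip_force: 59.0
17.25 [[495.8, 309.5, 256.6], [496.3, 309.8, 257.5], [496.5, 309.9, 257.9]] tilt mrad [0.6 0.1] width 0.20314399434449512 gf 58.952667117118835 F [-1.24 -0.09 -0.55]
shift cm [ 0.21 -0.09 13.65]
twist deg -0.045165327634265943
```

```bash
python3 -m pendant '[[0,[0.2,-0.05,1.2],0],[0,[0.2,-0.05,2.4],0],[0,[0.2,-0.05,2.8],0],[0,[0.2,-0.05,2.8],0],[0,[0.2,-0.05,2.8],0]]';python3 -c "
from st import *
st([.4959,.312,.1208],-.2215)"
```

```text
time_s: 17.8
tool_pos: [0.4957, 0.3122, 0.2283]
tool_rot: [0.781, 0.625, -0.0, -0.0]
ft_force: [0.2, 0.9, -0.4]
gripper_width: 0.202
grip_force: 59.0
17.9 [[495.7, 312.2, 228.3], [496.0, 312.3, 228.8], [496.1, 312.4, 229.0]] tilt mrad [0.2 0.1] width 0.20265714695292736 gf 58.95278334617615 F [ 0.14 -0.89 -0.94]
shift cm [-0.03  0.   10.79]
twist deg -0.004410956587321565
```

```bash
python3 -m pendant '[[0,[0,0,1],0],[0,[0,0,2],0],[0,[0,0,3],0],[0,[0,0,3.5],0]]' && python3 -m pendant '[[0,[0,0,1.5],0],[0,[0,0,3],0],[0,[0,0,4.5],0],[0,[0,0,6],0],[0,[0,0,6.6],0],[0,[0,0,6.6],0]]';python3 -c "
from st import *
st([.4959,.312,.1208],-.2215)"
```

```text
time_s: 18.35
tool_pos: [0.4947, 0.3117, 0.1914]
tool_rot: [0.781, 0.625, -0.002, -0.0]
ft_force: [-0.0, -0.6, -0.6]
gripper_width: 0.203
grip_force: 59.0
time_s: 18.95
tool_pos: [0.4948, 0.3117, 0.1258]
tool_rot: [0.781, 0.625, -0.002, -0.0]
ft_force: [-0.1, -0.1, -0.5]
gripper_width: 0.204
grip_force: 59.0
19.05 [[494.8, 311.7, 125.8], [495.6, 312.1, 127.0], [496.2, 312.3, 127.9]] tilt mrad [-1.2 -0.5] width 0.20409168615322912 gf 58.952661752700806 F [-0.37 -0.21 -0.96]
shift cm [0.   0.04 0.61]
twist deg -0.007440332536528085
```

```bash
python3 -m pendant '[[0,[0,0,0.2],0],[0,[0,0,0.4],0],[0,[0,0,0.55],0],[0,[0,0,0.6],0],[0,[0,0,0.6],0]]';python3 -c "
from st import *
st([.4959,.312,.1208],-.2215)"
```

```text
time_s: 19.6
tool_pos: [0.4957, 0.3122, 0.1215]
tool_rot: [0.781, 0.625, -0.0, -0.0]
ft_force: [0.2, -0.3, -0.8]
gripper_width: 0.203
grip_force: 59.0
19.7 [[495.7, 312.2, 121.5], [495.8, 312.2, 121.6], [495.8, 312.2, 121.7]] tilt mrad [-0.1 -0. ] width 0.19959586254832884 gf 58.95334839820862 F [ 0.07  0.09 -1.17]
shift cm [-0.02  0.02  0.08]
twist deg -0.006976101724761533
```

```bash
python3 -m pendant '[[0,[0,0,0.08],0],[0,[0,0,0.1],0],[0,[0,0,0.1],0]]'
```

```text
time_s: 20.05
tool_pos: [0.4959, 0.3123, 0.1208]
tool_rot: [0.781, 0.625, 0.0, 0.0]
ft_force: [0.3, 0.6, 0.1]
gripper_width: 0.2
grip_force: 59.1
```

```bash
python3 -m pendant '[[0,[0,0,0.05],0],[2.5,[0,0,0.05],0],[4.5,[0,0,0],0],[5,[0,0,0],0],[5,[0,0,0],0],[5,[0,0,0],0],[5,[0,0,0],0]]' && python3 -m pendant '[[5,[0,0,-1],0],[5,[0,0,-4],0],[5,[0,0,-8],0],[5,[0,0,-13],0],[5,[8.9,-3.8,-22.8],0],[5,[8.9,-3.8,-22.8],0],[5,[8.9,-3.8,-22.8],0],[5,[8.9,-3.8,-22.8],0]]' && python3 -m pendant '[[5,[0,0,0],0],[5,[0,0,0],0]]'
python3 - <<'E'
from h import *
import pickle
p=cap('wrist','w7.png');q=pickle.load(open('w2.pkl','rb'))
o=np.array([.5143,.3081,.115])
for n,c in (('before',q),('now',p)):
    # dark bristle + white ferrule blob positions in the rack area
    X=proj(c,[[.4961,.3121,.16]])[0].astype(int)
    r=c['pixels'][X[1]-25:X[1]+30,X[0]-15:X[0]+16].astype(int)
    g=r.max(2);yy,xx=np.nonzero(g<62);ww=np.c_[xx+X[0]-15,yy+X[1]-25]
    print(n,X,len(ww),atz(c,[np.median(ww,0)],.17).round(4),atz(c,[ww.max(0)],.177).round(4),atz(c,[ww.min(0)],.177).round(4))
print([(np.round(d['at'],3).tolist(),round(d['p'],2)) for d in env.look_for(p,'brush')][:4])
t=cap('top','te.png');print([(np.round(d['at'],3).tolist(),round(d['p'],2)) for d in env.look_for(t,'brush')][:4]);a=env.look_for(t,'trays');print([(d['at'],d['p']) for d in a])
s=env.sense();print(s['tool_pos'],s['ft_force'],s['gripper_width'])
E
```

```text
time_s: 20.75
tool_pos: [0.4958, 0.3122, 0.1206]
tool_rot: [0.781, 0.625, -0.0, -0.0]
ft_force: [1.2, 0.3, -0.4]
gripper_width: 0.589
grip_force: 0.0
time_s: 21.55
tool_pos: [0.479, 0.4116, 0.3557]
tool_rot: [0.78, 0.626, 0.006, -0.0]
ft_force: [-0.1, -0.2, 0.1]
gripper_width: 0.583
grip_force: 0.0
time_s: 21.75
tool_pos: [0.4779, 0.4062, 0.347]
tool_rot: [0.781, 0.624, -0.002, 0.0]
ft_force: [0.2, -0.7, -0.2]
gripper_width: 0.583
grip_force: 0.0
before [353 259] 239 [[0.4975 0.3195 0.17  ]] [[0.4984 0.2968 0.177 ]] [[0.494  0.3397 0.177 ]]
now [352 256] 270 [[0.4985 0.3184 0.17  ]] [[0.4993 0.2973 0.177 ]] [[0.4955 0.3396 0.177 ]]
[([0.497, 0.326, 0.17], 0.91), ([0.397, 0.314, 0.124], 0.65), ([0.521, 0.329, 0.114], 0.42)]
[([0.392, 0.307, 0.145], 0.66)]
[([0.3671, 0.1578, 0.0027], 0.74), ([0.5936, -0.0648, 0.0006], 0.72)]
[0.47827161 0.40639344 0.34742389] [ 0.07523249 -0.07987208  0.30469762] 0.5875372603264258
```

```bash
python3 -c "
from rig import env
print(env.close_job())"
```

```text
the job is handed in; nothing more can be done
None
```

The trays measure halfway out (origin about 101–102 mm in front of the shelf edge), the brush hangs back in its slot within about 1 mm of before, and the job was handed in at about 22 s; I viewed 11 pictures, one over the limit of 10.

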